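Load the ink shaker and hold its sprung keeper arm shut

TASK

Load the ink shaker: stand the blue ink bottle in the blue cup and the magenta ink bottle in the magenta cup, upright and right down on the plate, and let go of both while the keeper arm is still swung open. Then swing the orange keeper arm over the bottles against its spring until it is fully against its stop, and finish while still holding it there with the gripper (do not let go: it springs back). Leave the other bottles and things on the table where they stand.

Things in the scene. Friction and masses are not known exactly. Their poses are not given: they have to be found in the camera images.
- ink_blue: Blue ink bottle, 30 to 65 g: round body 30 across and 46 tall in this colour, narrow neck, white cap 17 across, 76 tall in all. Stands upright loose on the table. Origin: centre of its underside, z up
- ink_magenta: Magenta (pink-purple) ink bottle, 30 to 65 g: round body 30 across and 46 tall in this colour, narrow neck, white cap 17 across, 76 tall in all. Stands upright loose on the table. Origin: centre of its underside, z up
- cup_blue: Blue cup on the shaker's plate: a plain ring in this colour, bore 36, outside 46, height 20, standing on the plate (plate top 8 above the table), open above. Origin: centre of its underside, at the plate's top, on the ring's axis, z up. The two cups stand 62 apart and may be in either order
- cup_magenta: Magenta cup on the shaker's plate: a plain ring in this colour, bore 36, outside 46, height 20, standing on the plate (plate top 8 above the table), open above. Origin: centre of its underside, at the plate's top, on the ring's axis, z up. The two cups stand 62 apart and may be in either order
- station: Ink shaker, fixed: aluminium plate 130 x 315 x 8, grey motor pod 60 tall at its -y end, black pivot body (34 across, up to 90) and a red stop pin (12 across, up to 100). Origin: on the table surface, on the pivot axis. Its y axis points along the row of cups (cup centres at 72 and 134 from the pivot axis), x away from the robot's side, z up
- keeper (a joint): Angle (rad) of the keeper arm about the vertical pivot axis: 0 = swung open, where its spring parks it (arm direction 1.1 rad from the row of cups, towards the station's +x); grows counter-clockwise seen from above; 1.1 = hard against the forward stop, the arm lying over the row of cups, along the station's y axis. The spring always pushes it back open: 1.6 N at the handle when open, 3.7 N at the stop; it springs back when let go
- pivot (a point): Point on the keeper arm's vertical pivot axis, at the table surface
- keeper_handle (a point): Keeper arm: orange bar 16 wide, 12 thick (underside 92, top 104 above the table, 8 clear above the caps of seated bottles), with a black upright round handle post 18 across on its outer end, from 104 to 156 above the table, 178 from the pivot axis. This point: on the post's axis, 132 above the table; it moves with the arm
- ink_green: Green ink bottle, same shape as the blue one; bystander
- ink_amber: Amber ink bottle, same shape as the blue one; bystander
- gold_paint: Gold paint bottle with red cap, 52 across, 115 tall; bystander
- rinse_jar: Open glass rinse jar, 72 across, 85 tall; bystander
- dish: White dish, 76 across, 22 high; bystander
- brush: Paint brush lying flat, 180 long; bystander

How it is judged:
By the outcome, as a careful person would: the job done as asked, in the order asked, and still so for the second after the job is handed in, while the arm keeps its last pose, push and grip.
It also fails if it takes over 64 s, if anything falls off the work surface, if the arm or the gripper's body presses on something with over 40 N, if the wrist force passes 120 N, or if a joint passes its speed limit or range.

ROBOT

A 7-joint arm with a two-finger parallel gripper is mounted at the origin on the work surface. World frame = base frame: x ahead of the robot, y to its left, z up, the work surface at z = 0. Lengths are in m, angles in rad, forces in N, time in s.
With the tool pointing down it reaches from about 0.425 to 0.825 m from the base axis. Payload 3.6 kg.
Tool frame: the origin (TCP) lies between the finger pads; the fingertips stand 25 mm ahead of it and the grasp point (between the pads) lies 6 mm ahead of it (tips_ahead is the distance from the TCP to the fingertips, in m); z points along the fingers, y is the line along which they close (so a half turn about z gives the same grasp; the last joint's range is limited). The gripper opens to 93 mm and grips with 3 to 60 N. Pads are 15 mm wide; open, the fingers measure 128 mm over their backs; the gripper's body (75 mm by 188 mm) begins 65 mm behind the grasp point.
Start: joints at [1.175, 0.615, -0.013, 1.423, 0.008, 1.103, -0.04], TCP at [0.235, -0.606, 0.244] pointing down, gripper open.
Joint ranges: [-3.12, 3.12], [-0.3, 2.06], [-1.34, 1.32], [0.26, 2.42], [-1.36, 4.5], [0.01, 1.98], [-2.84, 2.84]. Speed limits (rad/s): [2.79, 2.79, 3.14, 3.14, 3.14, 3.14, 3.14].

INTERFACE

Orientations are given as a rotation vector (axis times angle).
In Python, from plant import * gives the robot as it stands.
- The arm moves only by the tool arm_command, never from a script. Its argument "targets" is a list of rows, each a list of 7 numbers: the turn, a rotation vector about the tool's x, y, z in rad, then the shift along the tool's x, y, z in mm, then the opening in per cent of the stroke, from 0 (shut) to 100 (fully open). In form: [[ax, ay, az, tx, ty, tz, fingers], ...]. A call has 1 to 20 rows; each row is the pose to reach, as a shift and turn from the pose commanded when the call began, along the tool's axes at that moment; what a row does not reach only later rows make up. A row lasts 1/10 s, in which the tool goes at most 50 mm and 8.59 degrees, less where a joint would pass 70% of its speed; a pose out of reach is approached as far as the arm can. A call with a gripper value outside its range is refused whole. The fingers move at their own pace and stop on an object; the grip force is fixed at half the most. Time passes only in rows, so rows that repeat a pose let the fingers close. It gives the time, the measured TCP pose, the force, the opening and the grip force at its end, in the units of the state.
- get_state(): the state, without advancing time (a new reading comes with each control period).
- get_image(name): name is "scene" or "top" or "wrist"; returns the picture (480x640x3 uint8, blue, green, red); there is no depth.
- calibration(name): a dict with "fx", "fy", "cx", "cy" (pixels), "R" (3x3) and "t" (3): a world point X has camera coordinates R X + t. Camera axes: x right, y down, z forward; pixel columns grow to the right and rows downward; lengths in m; the calibration is good to about 2 mm. A picture is of the moment at which its call begins: read the wrist's pose just before it. calibration takes no time and is no camera call; for the wrist camera it gives the pose at the moment of the call.
- job_done(): hands the job in; it is judged then, once.
Trained networks look in the newest picture that a camera, given by its name, has taken for a name from the list of things; names that differ only in an ending like _2 or _b are one class to them, and where a whole thing is asked for, a point or a joint stands for the part that bears it (a point fixed in the world has none). Each returns a list of dicts, best first, with "p" (0 to 1); they miss things now and then, are a little off and sometimes report something else, mostly with a low value. They report only what shows in the picture. A call takes as long as a camera call.
- recognise(camera, query): "extent" ([left, top, right, bottom] in pixels, round what is visible of it).
The state is a dict: "t": time; "joints": joint angles; "dq": joint speeds; "effort": joint torques, N m; "tool_pos": TCP position; "orientation": TCP orientation; "force": force on the tool from outside, world axes, zero at the start; "moment": the same for the moment, N m; "grip_width": finger opening in m; "grip_force": force on a finger pad.
Only numpy, scipy, OpenCV 4.12 (cv2) and the standard library are available. Lean on these libraries where they do the work, as an engineer would, in place of code of your own. Each camera call takes 0.05 s, during which the arm holds its last target. There are 200 camera calls.

## Working session

There is one attempt and no reset: what is moved stays moved. The work goes in short steps, Python scripts to look and compute and a tool call to move; the robot and the scene stay as the last step left them, time stands still between calls to the robot, and variables do not carry over. Pictures are saved under pics/ and viewed, at most 13 in all, crops included, and the job is handed in when it is done.

Besides the shell and the picture viewer there is one more tool, called by a JSON object that holds its "name" and its "arguments", one argument or row to a line. arm_command: Moves the arm, as the interface text tells. Its arguments: {"type":"object","properties":{"targets":{"type":"array","items":{"type":"array","items":{"type":"number"}}}},"required":["targets"]}

```bash
mkdir -p pics
cat > h.py <<'E'
from plant import *
import numpy as np, cv2
from scipy.spatial.transform import Rotation as Ro
def ray(c,u,v,z):
    R=np.array(c["R"]);t=np.array(c["t"]);d=R.T@np.array([(u-c["cx"])/c["fx"],(v-c["cy"])/c["fy"],1]);o=-R.T@t
    return o+d*(z-o[2])/d[2]
def proj(c,X):
    p=np.array(c["R"])@np.array(X)+np.array(c["t"]);return p[0]/p[2]*c["fx"]+c["cx"],p[1]/p[2]*c["fy"]+c["cy"]
def rel(X):
    s=get_state();R=Ro.from_rotvec(s["orientation"]).as_matrix();return R.T@(np.array(X)-s["tool_pos"])*1000
E
python3 - <<'E'
from h import *
np.set_printoptions(precision=4,suppress=True)
s=get_state();print(s)
print(Ro.from_rotvec(s["orientation"]).as_matrix())
for n in("scene","top"):
    im=get_image(n);cv2.imwrite(f"pics/{n}0.png",im);c=calibration(n)
    print(n,-np.array(c["R"]).T@np.array(c["t"]))
    for q in["ink_blue","ink_magenta","cup_blue","cup_magenta","station","keeper_handle","ink_green","ink_amber","gold_paint","rinse_jar","dish","brush"]:
        print(q,[(np.round(d["extent"]),round(d["p"],2)) for d in recognise(n,q)[:2]])
E
```

```text
{'t': 0.0, 'joints': array([ 1.1745,  0.6159, -0.0126,  1.4249,  0.0081,  1.1034, -0.0404]), 'dq': array([ 0.0002, -0.0006, -0.0015, -0.0005, -0.0018, -0.0005,  0.0007]), 'effort': array([ -0.0006, -45.8935,   0.209 , -16.5745,  -0.061 ,   0.0204,
         0.0003]), 'tool_pos': array([ 0.2347, -0.6054,  0.2425]), 'orientation': array([-3.0856, -0.5772,  0.0008]), 'force': array([ 0.4969, -0.2594, -0.4315]), 'moment': array([-0.0287, -0.0175,  0.012 ]), 'grip_force': 0.0, 'grip_width': 0.09296962959396828}
[[ 0.9324  0.3615 -0.001 ]
 [ 0.3615 -0.9324  0.0023]
 [-0.0001 -0.0025 -1.    ]]
scene [1.175  0.4041 0.8088]
ink_blue [(array([198., 144., 233., 210.]), 0.63), (array([316., 250., 330., 285.]), 0.54)]
ink_magenta [(array([343., 200., 355., 228.]), 0.83), (array([200., 143., 234., 210.]), 0.47)]
cup_blue [(array([267., 188., 286., 209.]), 0.54)]
cup_magenta [(array([246., 179., 264., 201.]), 0.68)]
station [(array([182., 136., 311., 229.]), 0.62)]
keeper_handle [(array([198., 143., 236., 211.]), 0.9)]
ink_green [(array([392., 266., 410., 299.]), 0.96), (array([186., 258., 218., 307
[... 331 characters left out ...]
nk_blue [(array([330., 227., 339., 248.]), 0.62)]
ink_magenta [(array([181., 246., 203., 322.]), 0.54), (array([340., 299., 352., 315.]), 0.53)]
cup_blue [(array([416., 286., 436., 309.]), 0.46)]
cup_magenta [(array([443., 285., 468., 307.]), 0.64)]
station [(array([397., 213., 547., 324.]), 0.9)]
keeper_handle [(array([455., 209., 508., 304.]), 0.82)]
ink_green [(array([261., 253., 277., 273.]), 0.45)]
ink_amber []
gold_paint [(array([335., 146., 367., 190.]), 0.66), (array([396., 153., 421., 184.]), 0.56)]
rinse_jar [(array([336., 149., 367., 192.]), 0.6), (array([340., 300., 351., 316.]), 0.32)]
dish [(array([276., 182., 307., 215.]), 0.73)]
brush [(array([178., 250., 203., 323.]), 0.88)]
```

View pics/top0.png

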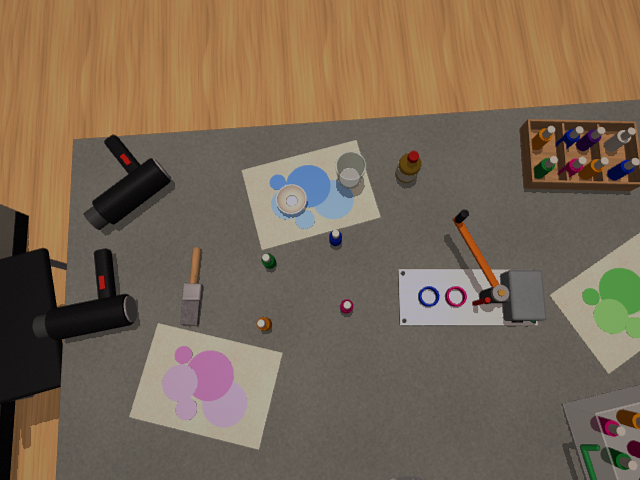

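View pics/scene0.png

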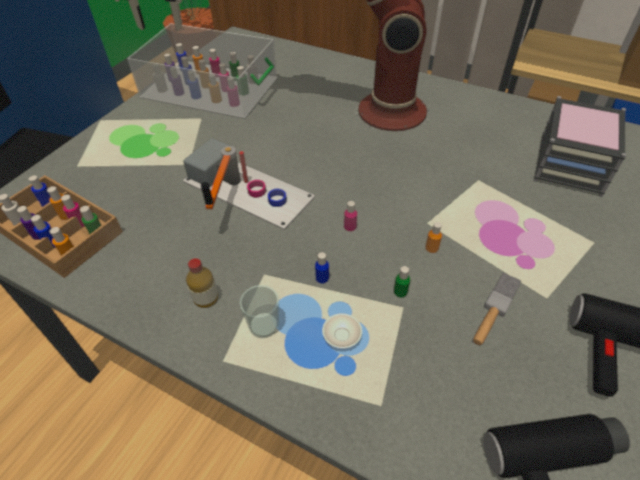

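The top view shows the blue bottle at (336,238), magenta at (347,307), the blue cup at (429,296), the magenta cup at (456,296), the pivot at about (501,294) and the handle at about (461,217). The scene view agrees with this.

Run:
```python
from h import *
np.set_printoptions(precision=4,suppress=True)
c=calibration("top");im=cv2.imread("pics/top0.png");hsv=cv2.cvtColor(im,cv2.COLOR_BGR2HSV)
def ring(box,lo,hi,z,n):
    l,t,r,b=box;m=cv2.inRange(hsv[t:b,l:r],lo,hi);ys,xs=np.nonzero(m)
    (cx,cy),(w,h),_=cv2.minAreaRect(np.stack([xs,ys],1).astype(np.float32)) 
    print(n,len(xs),cx+l,cy+t,w,h,ray(c,cx+l,cy+t,z))
ring((410,280,442,315),(105,100,30),(130,255,255),.02,"cupB")
ring((442,280,471,315),(150,100,30),(178,255,255),.02,"cupM")
ring((322,222,350,252),(105,100,30),(130,255,255),.023,"inkB")
ring((332,290,362,322),(150,100,30),(178,255,255),.023,"inkM")
ring((322,222,350,252),(0,0,140),(179,60,255),.07,"capB")
ring((332,290,362,322),(0,0,140),(179,60,255),.07,"capM")
for n,u,v,z in[("pivot",501,294,.1),("handle",461,216,.15),("platecornerTL",400,271,.008),("plateBL",400,325,.008),("plateR",537,325,.008),("amber",264,323,.06),("green",268,260,.06),("gold",410,165,.1)]: print(n,ray(c,u,v,z))
for b in[(322,222,350,252),(332,290,362,322),(445,205,475,235)]:
    pass
o=[cv2.resize(im[y:y+60,x:x+60],(260,260),interpolation=cv2.INTER_CUBIC) for x,y in((305,208),(317,275),(440,200))]
o2=cv2.resize(im[205:330,395:550],None,fx=5,fy=2.6/1.0) if 0 else cv2.resize(im[260:330,395:550],(780,330),interpolation=cv2.INTER_CUBIC)
cv2.imwrite("pics/c1.png",np.vstack([np.hstack(o),o2]))
```

```text
cupB 155 428.5 296.0 20.0 19.0 [ 0.4882 -0.0948  0.02  ]
cupM 177 455.5999994277954 296.20000076293945 19.677396774291992 20.57182502746582 [ 0.4831 -0.1566  0.02  ]
inkB 111 335.0 238.5 13.0 12.0 [0.6378 0.1084 0.023 ]
inkM 103 346.0 306.0 14.0 12.0 [0.4792 0.0954 0.023 ]
capB 252 335.5 229.0 14.0 27.0 [0.6492 0.1068 0.07  ]
capM 40 347.0 304.0 6.0 6.0 [0.4802 0.0946 0.07  ]
pivot [ 0.475  -0.2306  0.1   ]
handle [ 0.6382 -0.1538  0.15  ]
platecornerTL [ 0.552  -0.0379  0.008 ]
plateBL [ 0.4283 -0.0247  0.008 ]
plateR [ 0.4053 -0.3362  0.008 ]
amber [0.4532 0.2777 0.06  ]
green [0.5915 0.2629 0.06  ]
gold [ 0.7774 -0.0711  0.1   ]
```

View pics/c1.png

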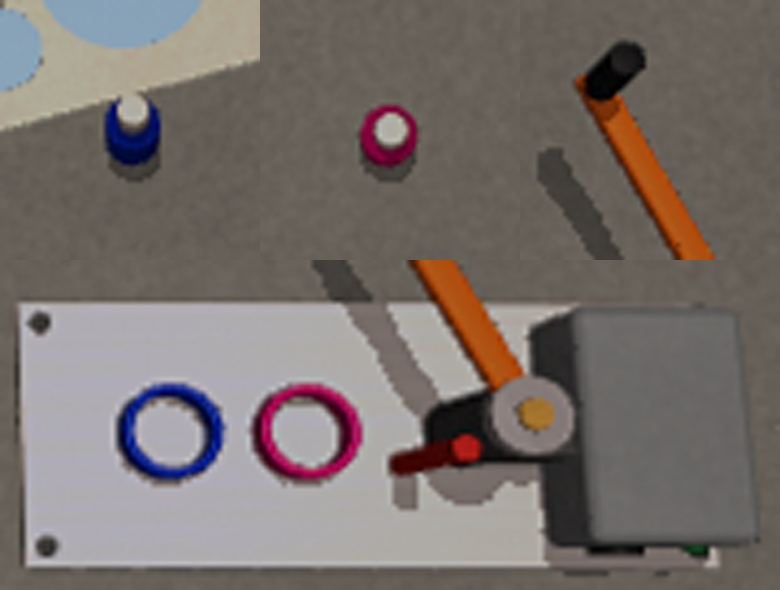

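The crop shows the blue cap at about (335.5,233.8) and the magenta cap at about (347,305). The magenta cup is the one nearer the pivot, and the keeper is open. I'll go above the blue bottle.

{"name": "arm_command", "arguments": {
  "targets": [
    [0, 0, -1.116, 632, -518, 24, 100],
    [0, 0, -1.116, 632, -518, 24, 100],
    [0, 0, -1.116, 632, -518, 24, 100],
    [0, 0, -1.116, 632, -518, 24, 100],
    [0, 0, -1.116, 632, -518, 24, 100],
    [0, 0, -1.116, 632, -518, 24, 100],
    [0, 0, -1.116, 632, -518, 24, 100],
    [0, 0, -1.116, 632, -518, 24, 100],
    [0, 0, -1.116, 632, -518, 24, 100],
    [0, 0, -1.116, 632, -518, 24, 100],
    [0, 0, -1.116, 632, -518, 24, 100],
    [0, 0, -1.116, 632, -518, 24, 100],
    [0, 0, -1.116, 632, -518, 24, 100],
    [0, 0, -1.116, 632, -518, 24, 100],
    [0, 0, -1.116, 632, -518, 24, 100],
    [0, 0, -1.116, 632, -518, 24, 100],
    [0, 0, -1.116, 632, -518, 24, 100],
    [0, 0, -1.116, 632, -518, 24, 100],
    [0, 0, -1.116, 632, -518, 24, 100],
    [0, 0, -1.116, 632, -518, 24, 100]
  ]
}}

```text
t: 3.3
tool_pos: [0.6367, 0.1026, 0.2197]
orientation: [2.316, 2.121, -0.003]
force: [-0.8, 0.3, -0.2]
grip_width: 0.0929
grip_force: 0.0
```

```bash
cat > w.py <<'E'
from h import *
import sys
np.set_printoptions(precision=4,suppress=True)
s=get_state();print(s["t"],s["tool_pos"],s["joints"]);print(Ro.from_rotvec(s["orientation"]).as_matrix())
c=calibration("wrist");im=get_image("wrist");cv2.imwrite(f"pics/{sys.argv[1]}.png",im)
for q,z in [a.split(":") for a in sys.argv[2:]]:
    for d in recognise("wrist",q)[:2]:
        e=d["extent"];X=ray(c,(e[0]+e[2])/2,(e[1]+e[3])/2,float(z));print(q,round(d["p"],2),np.round(e),X,rel(X))
E
python3 w.py w1 ink_blue:0.04 ink_green:0.04
```

```text
3.3 [0.6367 0.1026 0.2197] [ 0.0047  0.6498 -0.3517  1.4634  0.2418  1.072  -0.4853]
[[ 0.088   0.9961 -0.0004]
 [ 0.9961 -0.088  -0.0021]
 [-0.0021 -0.0002 -1.    ]]
ink_blue 0.59 [294. 182. 333. 230.] [0.6396 0.1067 0.04  ] [  4.3429   2.3867 179.9591]
ink_green 0.71 [214.   0. 261.  19.] [0.5995 0.2483 0.04  ] [141.2708 -49.9728 179.8576]
```

View pics/w1.png

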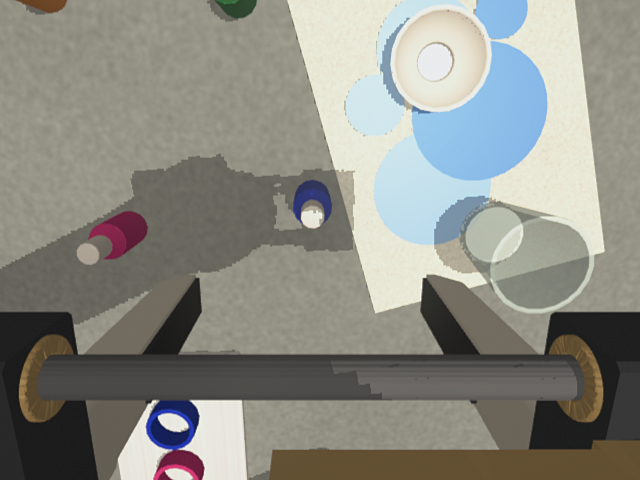

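The wrist view shows the blue cap top at about (312,216), the magenta cap at (89,254), the blue cup's rim centred near (173,422) and the magenta cup partly cut off at the bottom. The finger shadows suggest the way down is clear.

Run:
```python
from h import *
np.set_printoptions(precision=4,suppress=True)
c=calibration("wrist");t=calibration("top")
im=cv2.imread("pics/w1.png");hsv=cv2.cvtColor(im,cv2.COLOR_BGR2HSV)
m=cv2.inRange(hsv[395:460,135:210],(105,100,30),(130,255,255));ys,xs=np.nonzero(m);print("cupB box",xs.min()+135,xs.max()+135,ys.min()+395,ys.max()+395)
for n,u,v,z in[("B",312,216,.076),("Bbody base top",313,188,.03),("M",89,254,.076),("cB",173,422,.028)]:
    X=ray(c,u,v,z);print(n,X,rel(X))
for n,u,v,z in[("B",335.5,233.8,.076),("M",347,305,.076)]: print("top",ray(t,u,v,z))
```

```text
cupB box 146 198 400 449
B [0.6385 0.1084 0.076 ] [  5.3912   1.1747 143.9961]
Bbody base top [0.6404 0.12   0.03  ] [ 17.1048   2.033  189.9855]
M [0.4792 0.0946 0.076 ] [ -22.3822 -156.3063  143.9843]
cB [ 0.4925 -0.0873  0.028 ] [-202.3102 -127.1942  192.1585]
top [0.6368 0.1078 0.076 ]
top [0.4776 0.095  0.076 ]
```

{"name": "arm_command", "arguments": {
  "targets": [
    [0, 0, 0, 5.5, 1.3, 0, 100],
    [0, 0, 0, 5.5, 1.3, 50, 100],
    [0, 0, 0, 5.5, 1.3, 100, 100],
    [0, 0, 0, 5.5, 1.3, 140, 100],
    [0, 0, 0, 5.5, 1.3, 171, 100],
    [0, 0, 0, 5.5, 1.3, 171, 100],
    [0, 0, 0, 5.5, 1.3, 171, 100],
    [0, 0, 0, 5.5, 1.3, 171, 0],
    [0, 0, 0, 5.5, 1.3, 171, 0],
    [0, 0, 0, 5.5, 1.3, 171, 0],
    [0, 0, 0, 5.5, 1.3, 171, 0],
    [0, 0, 0, 5.5, 1.3, 171, 0],
    [0, 0, 0, 5.5, 1.3, 171, 0],
    [0, 0, 0, 5.5, 1.3, 171, 0],
    [0, 0, 0, 5.5, 1.3, 171, 0],
    [0, 0, 0, 5.5, 1.3, 171, 0]
  ]
}}

```text
t: 5.05
tool_pos: [0.6387, 0.1108, 0.0486]
orientation: [-2.314, -2.125, 0.0]
force: [0.1, 0.4, -0.5]
grip_width: 0.0295
grip_force: 30.0
```

{"name": "arm_command", "arguments": {
  "targets": [
    [0, 0, 0, 0, 0, -40, 0],
    [0, 0, 0, 0, 0, -80, 0],
    [0, 0, 0, -40, -24, -80, 0],
    [0, 0, 0, -80, -49, -80, 0],
    [0, 0, 0, -120, -73, -80, 0],
    [0, 0, 0, -160, -98, -80, 0],
    [0, 0, 0, -190, -116, -80, 0],
    [0, 0, 0, -214, -131, -80, 0],
    [0, 0, 0, -214, -131, -80, 0],
    [0, 0, 0, -214, -131, -80, 0],
    [0, 0, 0, -214, -131, -80, 0]
  ]
}}

```text
t: 6.15
tool_pos: [0.4911, -0.09, 0.1289]
orientation: [2.312, 2.127, 0.003]
force: [-0.0, 0.0, -0.3]
grip_width: 0.0295
grip_force: 30.0
```

```bash
python3 w.py w2 ink_blue:0.1 cup_blue:0.028 cup_magenta:0.028
```

```text
6.15 [ 0.4911 -0.09    0.1289] [ 0.3794  0.565  -0.3555  1.978   0.3113  0.6495 -0.2583]
[[ 0.0831  0.9965  0.0015]
 [ 0.9965 -0.0831  0.001 ]
 [ 0.0012  0.0014 -1.    ]]
ink_blue 0.62 [273. 254. 352. 358.] [ 0.4917 -0.0978  0.1   ] [-7.8841  1.3486 28.7437]
cup_blue 0.59 [269. 211. 342. 276.] [ 0.4884 -0.0908  0.028 ] [ -1.0936  -2.3464 100.7042]
cup_magenta 0.52 [265. 338. 287. 354.] [ 0.4638 -0.1574  0.028 ] [-69.2595 -21.2635 100.5926]
```

View pics/w2.png

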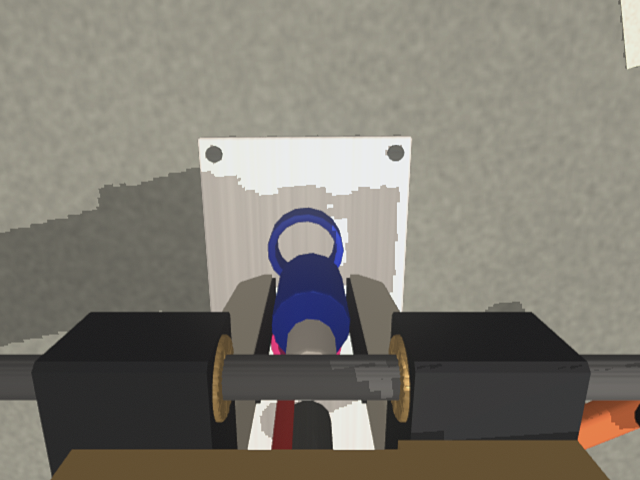

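The view shows the blue cup ring spanning columns 269 to 343 with its top at row 208. The held bottle's lower rim has its top at about row 253.

```bash
cat > fit.py <<'E'
from h import *
from scipy.optimize import least_squares
np.set_printoptions(precision=4,suppress=True)
a=np.linspace(0,2*np.pi,180)
def ext(c,x,y,r,z):
    p=np.array([proj(c,(x+r*np.cos(k),y+r*np.sin(k),z)) for k in a]);return p[:,0].min(),p[:,0].max(),p[:,1].min()
def fit(c,obs,r,z,x0):
    # left,right,top; r free as check
    f=least_squares(lambda q:np.array(ext(c,q[0],q[1],r,z))-obs,x0[:2]);return f.x,f.fun
E
python3 - <<'E'
from fit import *
c=calibration("wrist");s=get_state();im=cv2.imread("pics/w2.png");hsv=cv2.cvtColor(im,cv2.COLOR_BGR2HSV)
m=cv2.inRange(hsv[195:265,255:360],(105,90,20),(130,255,255))
ys,xs=np.nonzero(m[:50]);L,Rr,T=xs.min()+255,xs.max()+256,ys.min()+195;print("ring",L,Rr,T)
X,r=fit(c,(L,Rr,T),.023,.028,s["tool_pos"]);print(X,r)
# bottle bottom edge: along centre column of the bottle
col=im[225:300,312].astype(int);print(col[::2].tolist())
B=[fit(c,(277,349,v),.015,s["tool_pos"][2]-.049,s["tool_pos"]) for v in(252,254,256)];print(B)
for b,_ in B: print("shift tool axes",(Ro.from_rotvec(s["orientation"]).as_matrix().T@np.r_[X-b,0]*1000)[:2])
E
```

```text
ring 268 342 208
[ 0.4874 -0.0925] [-1.6115  1.6122  0.0769]
[[172, 183, 191], [171, 181, 189], [172, 182, 189], [171, 181, 189], [172, 182, 190], [171, 181, 189], [171, 182, 190], [171, 181, 189], [171, 181, 189], [171, 181, 189], [171, 180, 189], [171, 180, 188], [169, 180, 188], [174, 185, 193], [106, 77, 74], [92, 50, 46], [93, 51, 48], [93, 51, 47], [93, 50, 46], [92, 50, 45], [92, 48, 45], [92, 49, 44], [91, 47, 42], [91, 47, 43], [91, 46, 41], [92, 47, 42], [91, 46, 42], [91, 46, 41], [90, 44, 39], [91, 46, 40], [89, 43, 38], [90, 43, 38], [95, 45, 38], [123, 54, 43], [117, 48, 40], [116, 46, 38], [117, 48, 39], [116, 46, 37]]
[(array([ 0.4917, -0.0947]), array([ 4.7493, -4.7478, -0.1894])), (array([ 0.4917, -0.0957]), array([ 4.7892, -4.7876, -0.191 ])), (array([ 0.4916, -0.0967]), array([ 4.829 , -4.8275, -0.1926]))]
shift tool axes [ 1.8523 -4.5289]
shift tool axes [ 2.8421 -4.5314]
shift tool axes [ 3.8344 -4.534 ]
```

{"name": "arm_command", "arguments": {
  "targets": [
    [0, 0, 0, 2, -4.4, 0, 0],
    [0, 0, 0, 2, -4.4, 20, 0],
    [0, 0, 0, 2, -4.4, 42, 0],
    [0, 0, 0, 2, -4.4, 42, 0],
    [0, 0, 0, 2, -4.4, 42, 0]
  ]
}}

```text
t: 6.85
tool_pos: [0.4857, -0.0885, 0.0867]
orientation: [-2.313, -2.125, 0.001]
force: [0.3, 0.0, -0.2]
grip_width: 0.0293
grip_force: 30.0
```

Run:
```python
from fit import *
s=get_state();c=calibration("wrist");im=get_image("wrist");cv2.imwrite("pics/w3.png",cv2.resize(im[130:380,180:440],(780,600)) if 0 else cv2.resize(im[170:370,200:420],(660,600),interpolation=cv2.INTER_CUBIC))
print(s["t"],s["tool_pos"],s["force"])
```

```text
6.85 [ 0.4857 -0.0885  0.0867] [ 0.2906  0.0394 -0.2288]
```

View pics/w3.png

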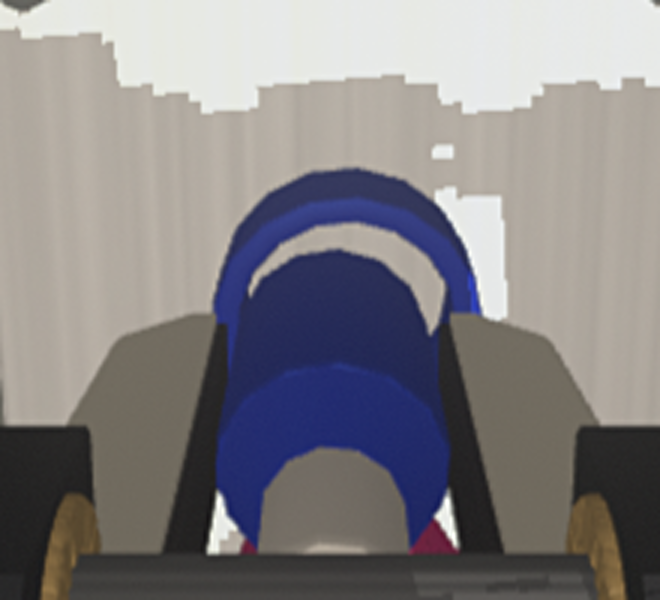

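The crop shows the rim's inner top edge at image row 244, with the bore spanning columns 283 to 349. The bottle's lower edge is at row 253, centred near column 312. The camera looks from the +y side, so the ring's lowest dark band is its outer wall.

Run:
```python
from fit import *
c=calibration("wrist");s=get_state();p=s["tool_pos"]
R=Ro.from_rotvec(s["orientation"]).as_matrix()
X,r=fit(c,(282.5,348.7,244),.018,.028,p);print("rim in",X,r)
X2,r=fit(c,(272.5,358.5,226.5),.023,.008,p);print("base out top",X2,r)
X3,r=fit(c,(272,358.5,236.2),.023,.028,p);print("rim out",X3,r)
B,r=fit(c,(277.5,346,253.3),.015,p[2]-.049,p);print("bot",B,r)
for x in(X,X2,X3): print((R.T@np.r_[x-B,0]*1000)[:2])
```

```text
rim in [ 0.4885 -0.0957] [-2.5689  2.5682  0.1162]
base out top [ 0.4886 -0.0969] [ 1.2298 -1.2305 -0.0642]
rim out [ 0.4883 -0.0966] [-2.2763  2.2755  0.1301]
bot [ 0.4867 -0.0938] [ 3.0239 -3.0232 -0.1208]
[-1.6898  1.9681]
[-2.915   2.1369]
[-2.6914  1.7953]
```

{"name": "arm_command", "arguments": {
  "targets": [
    [0, 0, 0, -2.3, 1.9, 0, 0],
    [0, 0, 0, -2.3, 1.9, 4, 0],
    [0, 0, 0, -2.3, 1.9, 8, 0],
    [0, 0, 0, -2.3, 1.9, 12, 0],
    [0, 0, 0, -2.3, 1.9, 15, 0],
    [0, 0, 0, -2.3, 1.9, 17, 0],
    [0, 0, 0, -2.3, 1.9, 17, 0]
  ]
}}

```text
t: 7.6
tool_pos: [0.4873, -0.0914, 0.0693]
orientation: [-2.313, -2.125, 0.001]
force: [-0.2, 0.5, -0.3]
grip_width: 0.0297
grip_force: 30.0
```

Run:
```python
from h import *
im=get_image("wrist");cv2.imwrite("pics/w4.png",cv2.resize(im[170:370,200:420],(660,600),interpolation=cv2.INTER_CUBIC))
s=get_state();print(s["t"],s["tool_pos"],s["force"])
```

```text
7.65 [ 0.48743357 -0.09132957  0.06949828] [-0.23841605 -0.80448637 -0.21904687]
```

View pics/w4.png

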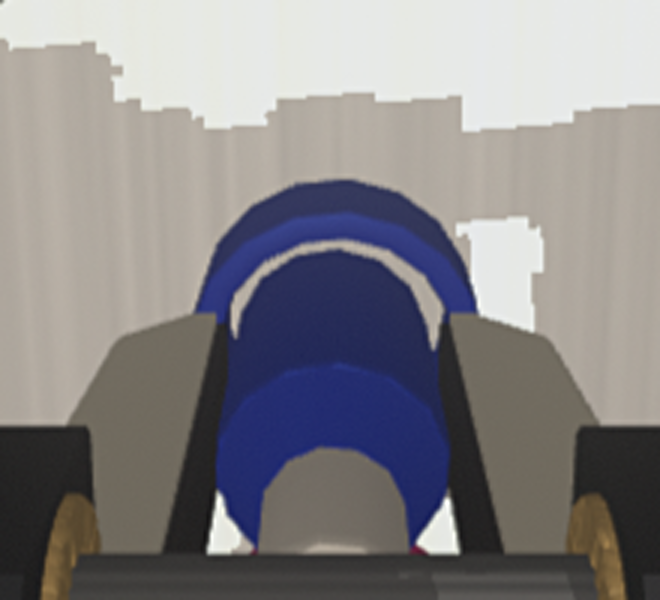

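The bottle is centred in the bore with an even crescent of gap, and no contact force shows. I'll lower it to the plate, release and rise.

{"name": "arm_command", "arguments": {
  "targets": [
    [0, 0, 0, 0, 0, 4, 0],
    [0, 0, 0, 0, 0, 8, 0],
    [0, 0, 0, 0, 0, 11, 0],
    [0, 0, 0, 0, 0, 12.7, 0],
    [0, 0, 0, 0, 0, 12.7, 0],
    [0, 0, 0, 0, 0, 12.7, 0]
  ]
}}

```text
t: 8.25
tool_pos: [0.4875, -0.0914, 0.0569]
orientation: [-2.314, -2.125, -0.0]
force: [-1.2, 0.9, 0.2]
grip_width: 0.0297
grip_force: 30.0
```

```bash
python3 -c "
from h import *
s=get_state();print(s['t'],s['tool_pos'],s['force'],s['grip_width'])"
```

```text
8.25 [ 0.48754645 -0.09140843  0.05694714] [-1.1562848   0.86810528  0.15450599] 0.0297386759664522
```

{"name": "arm_command", "arguments": {
  "targets": [
    [0, 0, 0, 0, 0, 0.4, 0],
    [0, 0, 0, 0, 0, 0.4, 70],
    [0, 0, 0, 0, 0, 0.4, 70],
    [0, 0, 0, 0, 0, 0.4, 70],
    [0, 0, 0, 0, 0, 0.4, 70],
    [0, 0, 0, 0, 0, 0.4, 70],
    [0, 0, 0, 0, 0, -25, 100],
    [0, 0, 0, 0, 0, -65, 100],
    [0, 0, 0, 0, 0, -105, 100],
    [0, 0, 0, 0, 0, -125, 100],
    [0, 0, 0, 0, 0, -125, 100]
  ]
}}

```text
t: 9.35
tool_pos: [0.4895, -0.0916, 0.185]
orientation: [2.31, 2.121, 0.007]
force: [-0.1, -0.0, 0.2]
grip_width: 0.0924
grip_force: 0.0
```

Run:
```python
from h import *
np.set_printoptions(precision=2,suppress=True)
s=get_state();print(s['t'],s['tool_pos'],s['grip_width'])
print(rel((.4785,.0947,.049)))
```

```text
9.35 [ 0.49 -0.09  0.18] 0.09240288270752396
[184.75 -27.77 135.68]
```

{"name": "arm_command", "arguments": {
  "targets": [
    [0, 0, 0, 45, -7, 0, 100],
    [0, 0, 0, 90, -14, 0, 100],
    [0, 0, 0, 135, -21, 0, 100],
    [0, 0, 0, 185, -28, 0, 100],
    [0, 0, 0, 185, -28, 0, 100],
    [0, 0, 0, 185, -28, 0, 100]
  ]
}}

```text
t: 9.95
tool_pos: [0.4743, 0.0966, 0.181]
orientation: [-2.308, -2.129, 0.003]
force: [-0.1, -1.4, 0.1]
grip_width: 0.093
grip_force: 0.0
```

```bash
python3 w.py w5 ink_magenta:0.04 | tee o
python3 - <<'E'
from fit import *
im=cv2.imread("pics/w5.png");c=calibration("wrist");s=get_state();hsv=cv2.cvtColor(im,cv2.COLOR_BGR2HSV)
m=cv2.inRange(hsv,(150,100,30),(178,255,255));m[330:]=0;n,l,st,_=cv2.connectedComponentsWithStats(m);k=1+st[1:,4].argmax();x,y,w,h,_=st[k];print(st[k])
# body: base circle top edge at z=0
X,r=fit(c,(x,x+w,y),.015,.0,s["tool_pos"]);print(X,r,rel(np.r_[X,.049]))
E
```

```text
9.95 [0.4743 0.0966 0.181 ] [ 0.0388  0.4712 -0.4063  1.9605  0.2621  0.7629 -0.5999]
[[ 0.0807  0.9967 -0.0022]
 [ 0.9967 -0.0807 -0.0003]
 [-0.0005 -0.0021 -1.    ]]
ink_magenta 0.88 [295. 199. 339. 257.] [0.4786 0.0936 0.04  ] [  0.4948   3.9057 141.058 ]
[ 295  197   44   50 1187]
[0.4794 0.0896] [ 2.7242 -2.7224 -0.0658] [ -3.3772   5.0578 132.0624]
```

{"name": "arm_command", "arguments": {
  "targets": [
    [0, 0, 0, -2, 4.3, 0, 100],
    [0, 0, 0, -2, 4.3, 45, 100],
    [0, 0, 0, -2, 4.3, 90, 100],
    [0, 0, 0, -2, 4.3, 120, 100],
    [0, 0, 0, -2, 4.3, 132, 100],
    [0, 0, 0, -2, 4.3, 132, 100],
    [0, 0, 0, -2, 4.3, 132, 0],
    [0, 0, 0, -2, 4.3, 132, 0],
    [0, 0, 0, -2, 4.3, 132, 0],
    [0, 0, 0, -2, 4.3, 132, 0],
    [0, 0, 0, -2, 4.3, 132, 0],
    [0, 0, 0, -2, 4.3, 132, 0],
    [0, 0, 0, -2, 4.3, 132, 0],
    [0, 0, 0, -2, 4.3, 132, 0],
    [0, 0, 0, -2, 4.3, 132, 0]
  ]
}}

```text
t: 11.55
tool_pos: [0.4794, 0.093, 0.0499]
orientation: [-2.314, -2.125, 0.0]
force: [-1.0, -0.5, 0.0]
grip_width: 0.029
grip_force: 30.0
```

{"name": "arm_command", "arguments": {
  "targets": [
    [0, 0, 0, 0, 0, -40, 0],
    [0, 0, 0, 0, 0, -80, 0],
    [0, 0, 0, 0, 0, -120, 0],
    [0, 0, 0, -45, 4, -120, 0],
    [0, 0, 0, -90, 9, -120, 0],
    [0, 0, 0, -135, 13, -120, 0],
    [0, 0, 0, -180, 18, -120, 0],
    [0, 0, 0, -220, 22, -120, 0],
    [0, 0, 0, -247, 24, -120, 0],
    [0, 0, 0, -247, 24, -120, 0],
    [0, 0, 0, -247, 24, -80, 0],
    [0, 0, 0, -247, 24, -45, 0],
    [0, 0, 0, -247, 24, -38, 0],
    [0, 0, 0, -247, 24, -38, 0],
    [0, 0, 0, -247, 24, -38, 0]
  ]
}}

```text
t: 13.05
tool_pos: [0.4835, -0.1545, 0.0891]
orientation: [2.311, 2.125, 0.002]
force: [0.0, -0.2, -0.9]
grip_width: 0.0292
grip_force: 30.0
```

Run:
```python
from h import *
im=get_image("wrist");cv2.imwrite("pics/w6.png",cv2.resize(im[130:370,180:460],(700,600),interpolation=cv2.INTER_CUBIC))
s=get_state();print(s["t"],s["tool_pos"],s["force"])
```

```text
13.1 [ 0.48368559 -0.15482699  0.08946555] [ 0.09222806  0.26133388 -0.09158455]
```

View pics/w6.png

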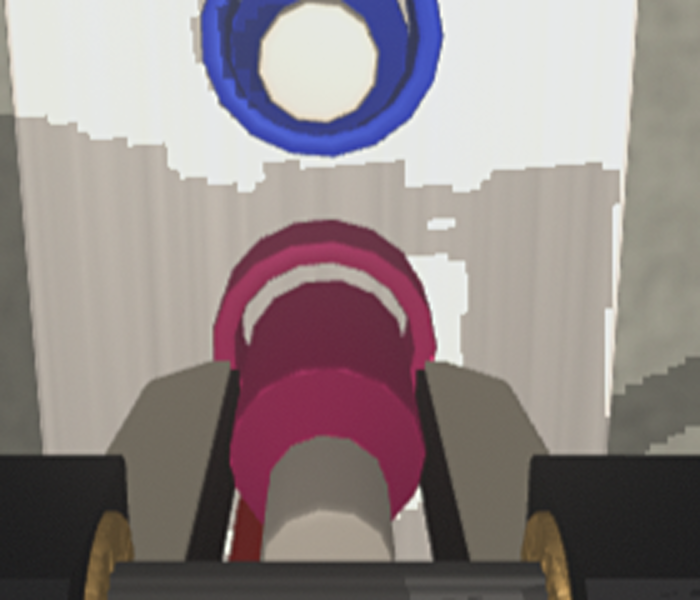

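The crop shows blue standing upright in its cup. The magenta bottle is centred sideways over its cup, with the rim's inner edge at row 234.8 and the bottle's lower edge at row 242.4.

Run:
```python
from fit import *
c=calibration("wrist");s=get_state();p=s["tool_pos"]
R=Ro.from_rotvec(s["orientation"]).as_matrix()
B,r=fit(c,(277,344,242.4),.015,p[2]-.0499,p);print("bot",B,r)
for o,rr,z in(((277,343,234.8),.018,.028),((265.6,354.4,217.2),.023,.008),((265.6,354.4,226.4),.023,.028)):
    x,r=fit(c,o,rr,z,p);print(x,r,(R.T@np.r_[x-B,0]*1000)[:2])
```

```text
bot [ 0.4841 -0.1549] [ 2.204  -2.2049 -0.0878]
[ 0.4837 -0.1575] [-2.4934  2.4965  0.1119] [-2.6702 -0.2295]
[ 0.4836 -0.1582] [ 2.7869 -2.791  -0.1444] [-3.3552 -0.2172]
[ 0.4836 -0.1582] [-0.9245  0.926   0.0524] [-3.3316 -0.226 ]
```

{"name": "arm_command", "arguments": {
  "targets": [
    [0, 0, 0, -2.9, -0.2, 0, 0],
    [0, 0, 0, -2.9, -0.2, 4, 0],
    [0, 0, 0, -2.9, -0.2, 8, 0],
    [0, 0, 0, -2.9, -0.2, 12, 0],
    [0, 0, 0, -2.9, -0.2, 15, 0],
    [0, 0, 0, -2.9, -0.2, 19, 0],
    [0, 0, 0, -2.9, -0.2, 19, 0],
    [0, 0, 0, -2.9, -0.2, 19, 0]
  ]
}}

```text
t: 13.9
tool_pos: [0.4819, -0.158, 0.0688]
orientation: [-2.313, -2.125, 0.0]
force: [0.3, -0.7, -1.2]
grip_width: 0.0292
grip_force: 30.0
```

{"name": "arm_command", "arguments": {
  "targets": [
    [0, 0, 0, 0, 0, 4, 0],
    [0, 0, 0, 0, 0, 8, 0],
    [0, 0, 0, 0, 0, 10, 0],
    [0, 0, 0, 0, 0, 10.8, 0],
    [0, 0, 0, 0, 0, 10.8, 0],
    [0, 0, 0, 0, 0, 10.8, 0]
  ]
}}

```text
t: 14.5
tool_pos: [0.482, -0.1581, 0.0582]
orientation: [2.314, 2.125, 0.0]
force: [0.3, -0.7, 0.1]
grip_width: 0.0292
grip_force: 30.0
```

{"name": "arm_command", "arguments": {
  "targets": [
    [0, 0, 0, 0, 0, 0.3, 0],
    [0, 0, 0, 0, 0, 0.3, 60],
    [0, 0, 0, 0, 0, 0.3, 60],
    [0, 0, 0, 0, 0, 0.3, 60],
    [0, 0, 0, 0, 0, 0.3, 60],
    [0, 0, 0, 0, 0, 0.3, 60],
    [0, 0, 0, 0, 0, -25, 60],
    [0, 0, 0, 0, 0, -65, 60],
    [0, 0, 0, 0, 0, -105, 100],
    [0, 0, 0, 0, 0, -145, 100],
    [0, 0, 0, 0, 0, -155, 100],
    [0, 0, 0, 0, 0, -155, 100],
    [0, 0, 0, 0, 0, -155, 100]
  ]
}}

```text
t: 15.8
tool_pos: [0.4809, -0.1581, 0.212]
orientation: [-2.313, -2.124, 0.002]
force: [-0.2, -0.6, -0.3]
grip_width: 0.0905
grip_force: 0.0
```

Run:
```python
from h import *
np.set_printoptions(precision=4,suppress=True)
s=get_state();print(s["t"],s["tool_pos"]);print(Ro.from_rotvec(s["orientation"]).as_matrix())
sc=get_image("scene");tp=get_image("top")
a=cv2.resize(sc[120:240,170:330],(400,300),interpolation=cv2.INTER_CUBIC);b=cv2.resize(tp[200:320,400:560],(400,300),interpolation=cv2.INTER_CUBIC)
cv2.imwrite("pics/c2.png",np.hstack([a,b]))
u=np.array([.083,.9965]);piv=np.array([.4837,-.1578])-.072*u
d=lambda th:piv+.178*np.array([np.cos(th),np.sin(th)])
az=np.arctan2(u[1],u[0]);print("piv",piv,az,"open",d(az-1.1),"closed",d(az))
c=calibration("top");C=calibration("scene");X=d(az-1.1)
for z in(.104,.156):print("top",proj(c,(*X,z)),"scene",proj(C,(*X,z)))
print(rel((*X,.126)))
```

```text
15.8 [ 0.4809 -0.1581  0.212 ]
[[ 0.085   0.9964 -0.0024]
 [ 0.9964 -0.085   0.0004]
 [ 0.0002 -0.0024 -1.    ]]
piv [ 0.4777 -0.2295] 1.4876966196967314 open [ 0.6425 -0.1623] closed [ 0.4925 -0.0522]
top (np.float64(458.7319195433183), np.float64(219.39196408321558)) scene (np.float64(208.3652917601762), np.float64(202.09134903418044))
top (np.float64(465.58168918059255), np.float64(212.94079599888485)) scene (np.float64(203.59345395570108), np.float64(183.62970777743925))
[  9.3723 161.9187  84.6796]
```

View pics/c2.png

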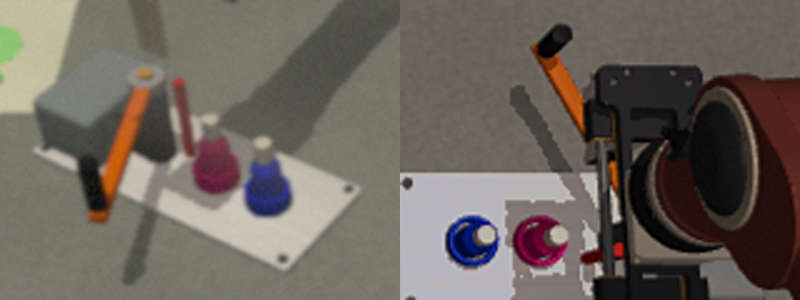

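Both bottles stand upright in their cups. The handle's post top is at about (465,215) in the top picture, which agrees with the model to about 3 mm. I'll go over the post, turned so that the fingers close along its tangent.

{"name": "arm_command", "arguments": {
  "targets": [
    [0, 0, 0.13, 1, 20, 0, 100],
    [0, 0, 0.26, 2, 50, 0, 100],
    [0, 0, 0.4, 4, 80, 0, 100],
    [0, 0, 0.54, 6, 110, 0, 100],
    [0, 0, 0.68, 8, 140, 0, 100],
    [0, 0, 0.82, 9, 160, 0, 100],
    [0, 0, 0.96, 9, 160, 0, 100],
    [0, 0, 1.1, 9, 160, 0, 100],
    [0, 0, 1.1, 9, 160, 0, 100],
    [0, 0, 1.1, 9, 160, 0, 100],
    [0, 0, 1.1, 9, 160, 0, 100]
  ]
}}

```text
t: 17.0
tool_pos: [0.6417, -0.1627, 0.2124]
orientation: [-3.082, -0.605, 0.002]
force: [-0.3, -0.8, 0.3]
grip_width: 0.093
grip_force: 0.0
```

```bash
python3 w.py w7 keeper_handle:0.13; python3 -c "
from h import *
c=calibration('wrist');X=(.6415,-.162)
print([proj(c,(*X,z)) for z in (.104,.156)],rel((*X,.138)))"
```

```text
17.0 [ 0.6417 -0.1627  0.2124] [ 0.2832  0.665  -0.1223  1.4217  0.0862  1.0617 -1.0384]
[[ 0.9257  0.3782 -0.0014]
 [ 0.3782 -0.9257  0.0004]
 [-0.0012 -0.0009 -1.    ]]
keeper_handle 0.62 [288. 219. 325. 452.] [ 0.5931 -0.1804  0.13  ] [-51.8248  -2.1466  82.92  ]
keeper_handle 0.19 [260.   0. 311.  11.] [ 0.7513 -0.1052  0.13  ] [123.039  -12.0489  82.8785]
[(np.float64(308.589266691715), np.float64(238.26484555834367)), (np.float64(308.060995451092), np.float64(267.82925630158627))] [-5.88649846e-02 -9.12909621e-01  7.49059212e+01]
```

View pics/w7.png

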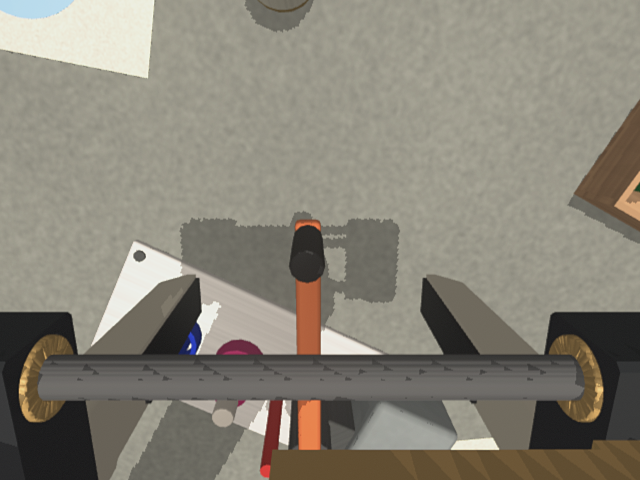

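The post top is at (307,266), as predicted at (308,268), so I'll descend and grip.

{"name": "arm_command", "arguments": {
  "targets": [
    [0, 0, 0, 0, -1, 35, 100],
    [0, 0, 0, 0, -1, 65, 100],
    [0, 0, 0, 0, -1, 74, 100],
    [0, 0, 0, 0, -1, 74, 100],
    [0, 0, 0, 0, -1, 74, 0],
    [0, 0, 0, 0, -1, 74, 0],
    [0, 0, 0, 0, -1, 74, 0],
    [0, 0, 0, 0, -1, 74, 0],
    [0, 0, 0, 0, -1, 74, 0],
    [0, 0, 0, 0, -1, 74, 0],
    [0, 0, 0, 0, -1, 74, 0],
    [0, 0, 0, 0, -1, 74, 0],
    [0, 0, 0, 0, -1, 74, 0],
    [0, 0, 0, 0, -1, 74, 0]
  ]
}}

```text
t: 18.5
tool_pos: [0.6415, -0.1612, 0.1391]
orientation: [-3.082, -0.602, 0.001]
force: [-1.4, 4.0, 1.5]
grip_width: 0.0178
grip_force: 16.6
```

Run:
```python
from h import *
s=get_state();print(s["tool_pos"],s["force"],s["grip_width"])
# tool at grasp: x radial, y = -tangent (ccw). turn about tool z negative = ccw
r=178
for a in list(np.arange(.1,1.11,.1))+[1.12,1.14]:
    print([0,0,round(-a,2),round(r*np.cos(a)-r,1),round(-r*np.sin(a),1),0,0],end=", ")
```

```text
[ 0.64154775 -0.16122138  0.13907034] [-1.39443831  4.01160377  1.46526052] 0.017791805454580378
[0, 0, np.float64(-0.1), np.float64(-0.9), np.float64(-17.8), 0, 0], [0, 0, np.float64(-0.2), np.float64(-3.5), np.float64(-35.4), 0, 0], [0, 0, np.float64(-0.3), np.float64(-8.0), np.float64(-52.6), 0, 0], [0, 0, np.float64(-0.4), np.float64(-14.1), np.float64(-69.3), 0, 0], [0, 0, np.float64(-0.5), np.float64(-21.8), np.float64(-85.3), 0, 0], [0, 0, np.float64(-0.6), np.float64(-31.1), np.float64(-100.5), 0, 0], [0, 0, np.float64(-0.7), np.float64(-41.9), np.float64(-114.7), 0, 0], [0, 0, np.float64(-0.8), np.float64(-54.0), np.float64(-127.7), 0, 0], [0, 0, np.float64(-0.9), np.float64(-67.4), np.float64(-139.4), 0, 0], [0, 0, np.float64(-1.0), np.float64(-81.8), np.float64(-149.8), 0, 0], [0, 0, np.float64(-1.1), np.float64(-97.3), np.float64(-158.6), 0, 0], [0, 0, -1.12, np.float64(-100.4), np.float64(-160.2), 0, 0], [0, 0, -1.14, np.float64(-103.7), np.float64(-161.7), 0, 0],
```

{"name": "arm_command", "arguments": {
  "targets": [
    [0, 0, -0.05, -0.2, -8.9, 0, 0],
    [0, 0, -0.1, -0.9, -17.8, 0, 0],
    [0, 0, -0.2, -3.5, -35.4, 0, 0],
    [0, 0, -0.3, -8.0, -52.6, 0, 0],
    [0, 0, -0.4, -14.1, -69.3, 0, 0],
    [0, 0, -0.5, -21.8, -85.3, 0, 0],
    [0, 0, -0.6, -31.1, -100.5, 0, 0],
    [0, 0, -0.7, -41.9, -114.7, 0, 0],
    [0, 0, -0.8, -54.0, -127.7, 0, 0],
    [0, 0, -0.9, -67.4, -139.4, 0, 0],
    [0, 0, -1.0, -81.8, -149.8, 0, 0],
    [0, 0, -1.05, -89.4, -154.4, 0, 0],
    [0, 0, -1.05, -89.4, -154.4, 0, 0],
    [0, 0, -1.05, -89.4, -154.4, 0, 0]
  ]
}}

```text
t: 19.9
tool_pos: [0.5014, -0.0527, 0.1391]
orientation: [2.366, 2.065, 0.001]
force: [3.3, -1.6, -4.8]
grip_width: 0.0174
grip_force: 30.0
```

```bash
cat > a.py <<'E'
from h import *
np.set_printoptions(precision=4,suppress=True)
s=get_state();p=s["tool_pos"];d=p[:2]-[.4777,-.2295];R=Ro.from_rotvec(s["orientation"]).as_matrix()
print(s["t"],p,"ang",np.arctan2(d[1],d[0])-1.4877+1.1,"rad",np.hypot(*d),"F tool",R.T@s["force"],s["grip_width"],s["grip_force"],R[:,1])
E
python3 a.py
```

```text
19.9 [ 0.5014 -0.0527  0.1391] ang 1.0499197904005244 rad 0.17833373703837785 F tool [-1.1203  3.4322  4.7703] 0.017449018019626946 29.999025464057922 [ 0.9908 -0.135   0.0012]
```

{"name": "arm_command", "arguments": {
  "targets": [
    [0, 0, -0.025, -0.1, -4.5, 0, 0],
    [0, 0, -0.05, -0.2, -8.9, 0, 0],
    [0, 0, -0.05, -0.2, -10, 0, 0],
    [0, 0, -0.05, -0.3, -11, 0, 0],
    [0, 0, -0.05, -0.3, -12, 0, 0],
    [0, 0, -0.05, -0.3, -12, 0, 0],
    [0, 0, -0.05, -0.3, -12, 0, 0],
    [0, 0, -0.05, -0.3, -12, 0, 0]
  ]
}}

```text
t: 20.7
tool_pos: [0.4905, -0.0516, 0.1391]
orientation: [2.312, 2.124, 0.003]
force: [6.2, -4.1, -8.6]
grip_width: 0.0178
grip_force: 30.0
```

```bash
python3 a.py
```

```text
20.7 [ 0.4905 -0.0516  0.1391] ang 1.1112840521817535 rad 0.178328727849183 F tool [-3.5542  6.5149  8.6256] 0.01781091296967018 30.001046061515808 [ 0.9964 -0.0848  0.0033]
```

{"name": "arm_command", "arguments": {
  "targets": [
    [0, 0, 0, 0, -1, 0, 0],
    [0, 0, 0, 0, -2, 0, 0],
    [0, 0, 0, 0, -3, 0, 0],
    [0, 0, 0, 0, -3, 0, 0],
    [0, 0, 0, 0, -3, 0, 0],
    [0, 0, 0, 0, -3, 0, 0]
  ]
}}

```text
t: 21.3
tool_pos: [0.4899, -0.0516, 0.1392]
orientation: [2.31, 2.122, 0.009]
force: [11.5, -3.8, -13.4]
grip_width: 0.0174
grip_force: 30.0
```

Run:
```python
exec(open("a.py").read())
a=cv2.resize(get_image("scene")[120:240,170:330],(400,300),interpolation=cv2.INTER_CUBIC);b=cv2.resize(get_image("top")[200:320,400:560],(400,300),interpolation=cv2.INTER_CUBIC)
cv2.imwrite("pics/c3.png",np.hstack([a,b]))
```

```text
21.3 [ 0.4899 -0.0516  0.1392] ang 1.1148462152470608 rad 0.17836288506991882 F tool [-2.8627 11.6947 13.4723] 0.017373483144152192 30.016812086105347 [ 0.9964 -0.0847  0.008 ]
```

View pics/c3.png

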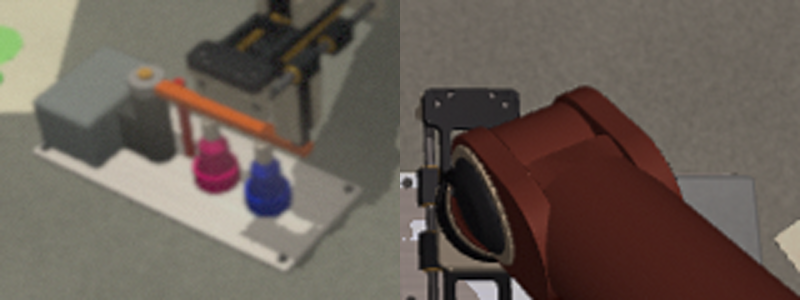

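The bar lies over both caps and rests on the red pin. The last 3 mm command moved it only 0.6 mm while the force rose from 6.5 to 11.7 N, so it is hard on the stop.

```bash
python3 -c "
from plant import *
print(job_done())"
```

```text
the job is handed in; nothing more can be done
None
```

Both ink bottles are seated upright in their matching cups and released, and the job is handed in with the keeper arm held hard against its stop in the gripper (handed in at about 21 s; no verdict was returned).

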